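Find the drive unit with the worn thrust bearing by its end float

TASK

Check the end float of the two shaft bearing units, the left one first: draw its shaft out by the knob until it bears on its outer stop, then push it in until it bears on its inner stop, leaning on each stop for a moment with about 12 N and never more than 20 N; then do the same with the right one. Then stand the largest brass weight upright on top of the unit whose shaft had more end float, let go of it, and leave the other things on the bench where they are.

Things in the scene. Friction and masses are not known exactly. Their poses are not given: they have to be found in the camera images.
- unit_a: One of two identical-looking bearing units, bolted down, grey ribbed block 80 x 80 mm, flat top 95 mm above the bench, foot 110 x 110 x 12 mm. Origin: centre of underside; -x points forward along the shaft to its knob, z up. They change sides from start to start: the left is at y > 0.01. One has at least twice the other's end float; only moving the shafts shows which.
- knob_a (a point): Centre of unit_a's shaft knob: plain aluminium, 36 mm diameter, 32 mm long on the axis, 60 mm above the bench, about 105 mm in front of the unit's origin; 25 mm of free shaft behind it. Slides along the unit's x only (out = -x), does not turn, stays where left. Drag 2 to 3.5 N. End float 4 to 16 mm between hidden stops; starts anywhere in it.
- bush_face_a (a point): Centre of the front face of the 35 mm brass bush round unit_a's shaft, at (-0.064, 0, 0.060) in the unit's frame when unloaded. The bush holds the shaft's stops and sits in rubber: axial load moves it along the unit's x by 0.33 mm per N (12 N: 4 mm), so past a stop the knob yields at 3 N per mm; it springs back when let go.
- unit_b: One of two identical-looking bearing units, bolted down, grey ribbed block 80 x 80 mm, flat top 95 mm above the bench, foot 110 x 110 x 12 mm. Origin: centre of underside; -x points forward along the shaft to its knob, z up. They change sides from start to start: the left is at y > 0.01. One has at least twice the other's end float; only moving the shafts shows which.
- knob_b (a point): Centre of unit_b's shaft knob: plain aluminium, 36 mm diameter, 32 mm long on the axis, 60 mm above the bench, about 105 mm in front of the unit's origin; 25 mm of free shaft behind it. Slides along the unit's x only (out = -x), does not turn, stays where left. Drag 2 to 3.5 N. End float 4 to 16 mm between hidden stops; starts anywhere in it.
- bush_face_b (a point): Centre of the front face of the 35 mm brass bush round unit_b's shaft, at (-0.064, 0, 0.060) in the unit's frame when unloaded. The bush holds the shaft's stops and sits in rubber: axial load moves it along the unit's x by 0.33 mm per N (12 N: 4 mm), so past a stop the knob yields at 3 N per mm; it springs back when let go.
- weight_1_center (a point): Centre (half-way up) of the largest of three brass check weights, a 34 mm diameter cylinder with a knob on top, 46 mm high in all, standing loose on the bench in front of the units, about 500 g. z up. This is the marker; grasp it round the body.
- weight_2_center (a point): Centre (half-way up) of the middle of three brass check weights, a 26 mm diameter cylinder with a knob on top, 36 mm high in all, standing loose on the bench in front of the units, about 200 g. z up. A bystander.
- weight_3_center (a point): Centre (half-way up) of the smallest of three brass check weights, a 20 mm diameter cylinder with a knob on top, 28 mm high in all, standing loose on the bench in front of the units, about 100 g. z up. A bystander.
- weight_1: The same largest check weight; origin at the centre of its underside.
- stopwatch: White stopwatch, 62 x 62 x 21 mm, lying at the right of the weights; origin at the centre of its underside. A bystander.
- reagent_bottle: Brown reagent bottle with white cap, 47 mm diameter, 87 mm high, left of the units; origin at the centre of its underside. A bystander.
There are look-alikes about, which are no part of the job. What is shaped like the weight_1 but turquoise is not meant.

How it is judged:
By the outcome, as a careful person would: the job done as asked, in the order asked, and still so for the second after the job is handed in, with the robot touching nothing.
It also fails if it takes over 72 s, if anything falls off the work surface, if the arm or the gripper's body presses on something with over 40 N, if the wrist force passes 120 N, or if a joint passes its speed limit or range.

ROBOT

A 7-joint arm with a two-finger parallel gripper is mounted at the origin on a cart in front of the work surface, level with it; the furniture and walls round the work are solid. World frame = base frame: x ahead of the robot, y to its left, z up, the work surface at z = 0. Lengths are in mm, angles in rad, forces in N, time in s.
With the tool pointing down it reaches from about 400 to 900 mm from the base axis. Payload 5.6 kg.
Tool frame: the origin (TCP) lies where the fingers leave the gripper's body, on its centre line; the fingertips stand 88 mm ahead of it and the grasp point (between the pads) lies 69 mm ahead of it; z points along the fingers, y is the line along which they close (so a half turn about z gives the same grasp; the last joint's range is limited). The gripper opens to 92 mm and grips with 3 to 60 N. Pads are 20 mm wide; open, the fingers measure 128 mm over their backs; the gripper's body (75 mm by 189 mm) begins 69 mm behind the grasp point.
Start: joints at [-1.377, 0.468, -0.012, 1.603, 0.006, 1.071, -0.056], TCP at [152.523, 631.856, 302.692] pointing down, gripper open.
Joint ranges: [-2.53, 2.53], [-0.31, 2.02], [-1.57, 1.55], [0.28, 2.44], [-1.29, 4.43], [0.15, 1.84], [-2.92, 2.92]. Speed limits (rad/s): [2.57, 2.57, 3.14, 3.14, 3.14, 3.14, 3.14].

INTERFACE

Orientations are given as a 3x3 rotation matrix whose columns are the frame's x, y, z axes.
In Python, from rig import env, imaging, models gives the robot as it stands.
- The arm moves only by the tool drive_tool, never from a script. Its argument "series" is a list of rows, each an object with "delta_rot": the turn, a rotation vector about the tool's x, y, z in rad, a list of three; "delta_pos": the shift along the tool's x, y, z in cm, a list of three; "gripper": the closure, from 0 (fully open) to 1 (shut). In form: [{"delta_rot": [ax, ay, az], "delta_pos": [dx, dy, dz], "gripper": gripper}, ...]. A call has 1 to 8 rows; each row shifts and turns the commanded pose from where the row before left it, along the tool's axes as they then stand; what a row does not reach is not made up. A row lasts 1/10 s, in which the tool goes at most 50 mm and 8.59 degrees, less where a joint would pass 70% of its speed; a pose out of reach is approached as far as the arm can. A call with a gripper value outside its range is refused whole. The fingers move at their own pace and stop on an object; "newtons" is the grip in N (left out, the last holds). Time passes only in rows, so rows that do not move let the fingers close. It gives the time, the measured TCP pose, the force, the opening and the grip force at its end, in the units of the state.
- env.observe(): the state, without advancing time (a new reading comes with each control period).
- imaging.grab_frame(name): name is "scene" or "side" or "wrist"; returns (picture, depth): 400x640x3 uint8, red, green, blue; 400x640 float32, mm along the optical axis (not along the pixel's ray), 0 where there is no reading.
- imaging.camera_model(name): a dict with "vfov" (degrees; the focal length in pixels is half the picture's height over the tangent of half this angle, whatever the lens; pixels are square), "cx", "cy" (the principal point, pixels), "rvec" (rotation vector, rad) and "tvec" (3), from world to camera coordinates, as OpenCV has them. Camera axes: x right, y down, z forward; pixel columns grow to the right and rows downward; lengths in mm; the calibration is good to about 2 mm. A picture is of the moment at which its call begins: read the wrist's pose just before it. camera_model takes no time and is no camera call; for the wrist camera it gives the pose at the moment of the call.
- env.hand_in(): hands the job in; it is judged then, once.
Trained networks look in the newest picture that a camera, given by its name, has taken for a name from the list of things; names that differ only in an ending like _2 or _b are one class to them, and where a whole thing is asked for, a point or a joint stands for the part that bears it (a point fixed in the world has none). Each returns a list of dicts, best first, with "conf" (0 to 1); they miss things now and then, are a little off and sometimes report something else, mostly with a low value. They report only what shows in the picture. A call takes as long as a camera call. They do not tell look-alikes from the thing itself.
- models.recognise(query, camera): "uv" ([column, row] in pixels, amid what is visible of it).
- models.place_of(query, camera): "uv" ([column, row] in pixels: a listed point, or the origin of a listed thing).
The state is a dict: "time_s": time; "q": joint angles; "joint_velocities": joint speeds; "tau": joint torques, N m; "position": TCP position; "orientation": TCP orientation; "contact_force": force on the tool from outside, world axes, zero at the start; "wrist_torque": the same for the moment, N m; "opening": finger opening in mm; "grip_force": force on a finger pad.
Only numpy, scipy, OpenCV 4.12 (cv2) and the standard library are available. Lean on these libraries where they do the work, as an engineer would, in place of code of your own. Each camera call takes 0.05 s, during which the arm holds its last target. There are 200 camera calls.

## Working session

There is one attempt and no reset: what is moved stays moved. The work goes in short steps, Python scripts to look and compute and a tool call to move; the robot and the scene stay as the last step left them, time stands still between calls to the robot, and variables do not carry over. Pictures are saved under pics/ and viewed, at most 10 in all, crops included, and the job is handed in when it is done.

Besides the shell and the picture viewer there is one more tool, called after ">>>" by a JSON object that holds its "name" and its "arguments". drive_tool: Moves the arm, as the interface text tells. Its arguments: {"type":"object","properties":{"series":{"type":"array","items":{"type":"object","properties":{"delta_rot":{"type":"array","items":{"type":"number"}},"delta_pos":{"type":"array","items":{"type":"number"}},"gripper":{"type":"number"}}}},"newtons":{"type":"number"}},"required":["series"]}

```bash
ls; mkdir -p pics; cat > h.py <<'E'
import numpy as np, cv2
from rig import env, imaging, models
def cam(n):
    m=imaging.camera_model(n); f=200/np.tan(np.radians(m['vfov'])/2)
    R=cv2.Rodrigues(np.array(m['rvec'],float))[0]; return f,m['cx'],m['cy'],R,np.array(m['tvec'],float).ravel(),m
def unproj(c,uv,z):  # z depth
    f,cx,cy,R,t,_=c; p=np.array([(uv[0]-cx)/f*z,(uv[1]-cy)/f*z,z]); return R.T@(p-t)
def onplane(c,uv,h):
    f,cx,cy,R,t,_=c; o=-R.T@t; d=R.T@np.array([(uv[0]-cx)/f,(uv[1]-cy)/f,1]); return o+d*(h-o[2])/d[2]
def save(n,fn):
    p,d=imaging.grab_frame(n); cv2.imwrite('pics/'+fn,p[:,:,::-1]); return p,d
E
python3 - <<'E'
from h import *
s=env.observe(); print(s)
for n in ['scene','side']:
    p,d=save(n,n+'0.png'); c=cam(n); print(n,c[5], 'campos',-c[3].T@c[4])
    for q,h in [('unit_a',0),('knob_a',60),('bush_face_a',60),('weight_1_center',23),('stopwatch',0),('reagent_bottle',0)]:
        for r in models.place_of(q,n)[:4]:
            print(q,np.round(r['uv']),round(r['conf'],2),np.round(onplane(c,r['uv'],h)))
E
```

```text
pics
{'time_s': 0.0, 'q': array([-1.37698753,  0.46837825, -0.01160426,  1.60363399,  0.00601662,
        1.07138047, -0.05630992]), 'joint_velocities': array([ 0.00079067,  0.00084837, -0.0024019 , -0.00036593, -0.00095411,
       -0.00173376, -0.00043293]), 'tau': array([ 7.92376068e-04, -5.20570707e+01, -1.23341652e-02, -2.43752736e+01,
       -5.66587178e-02,  1.75925600e-02,  1.87475002e-04]), 'position': array([152.45059327, 631.42576404, 301.7352241 ]), 'orientation': array([[-9.72076452e-01,  2.34664214e-01, -2.79532713e-04],
       [ 2.34664340e-01,  9.72074898e-01, -1.74357097e-03],
       [-1.37426978e-04, -1.76048064e-03, -9.99998441e-01]]), 'contact_force': array([ 1.27108244,  0.54562832, -0.06241812]), 'wrist_torque': array([-0.02314002, -0.01441516, -0.02251181]), 'grip_force': 0.0, 'opening': 91.67590382622825}
scene {'vfov': 45.681334165988815, 'cx': 315.7867235465467, 'cy': 196.87795470166552, 'rvec': array([ 1.20162102, -2.25014662,  0.99034159]), 'tvec': array([350.46549221, 336.36997113, 623.56415471])} campos [-14.81486965 413.69009977 673.3825768 ]
unit_a [364
[... 805 characters left out ...]
6368889002794, 'rvec': array([ 1.98857513, -0.25775171,  0.16873818]), 'tvec': array([-526.41483401,  152.83771491,  744.80664745])} campos [ 350.486368   -727.31764619  450.97365116]
unit_a [389. 284.] 0.92 [ 634. -134.    0.]
unit_a [344. 215.] 0.82 [642. 128.   0.]
knob_a [296. 189.] 0.82 [543. 156.  60.]
bush_face_a [363. 261.] 0.73 [ 581. -145.   60.]
bush_face_a [315. 188.] 0.68 [584. 155.  60.]
weight_1_center [230. 266.] 0.89 [384. -47.  23.]
weight_1_center [294. 238.] 0.67 [508.  20.  23.]
weight_1_center [274. 266.] 0.57 [455. -66.  23.]
weight_1_center [314. 188.] 0.25 [603. 239.  23.]
stopwatch [286. 311.] 0.69 [ 455. -159.    0.]
reagent_bottle [361. 262.] 0.43 [613. -56.   0.]
```

View pics/scene0.png

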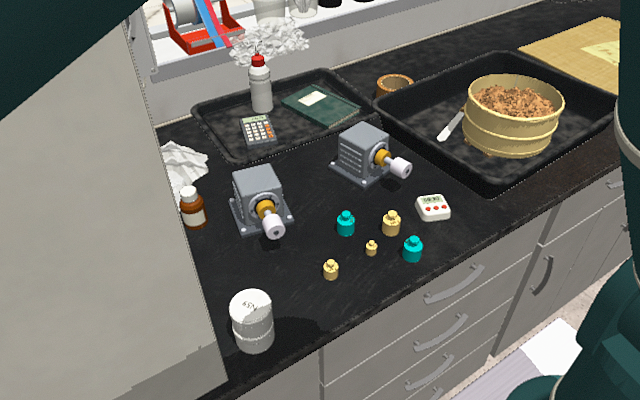

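View pics/side0.png

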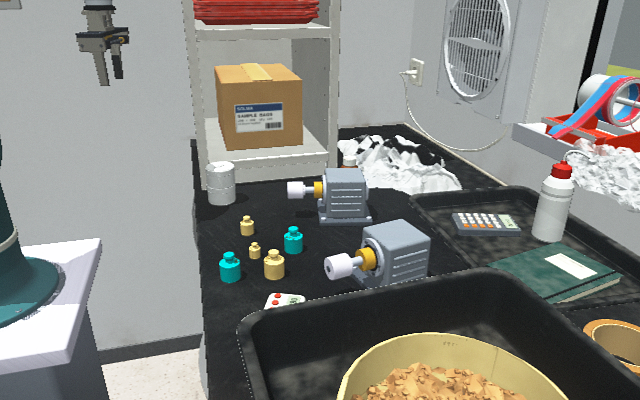

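The scene picture shows the left unit (260,205) with its knob (272,228), and the right unit (362,155) with its knob (401,168). The largest brass weight is at (391,223), with turquoise look-alikes at (346,224) and (413,248). A tall cabinet stands at the left, so I'll check its extent before moving.

```bash
python3 - <<'E'
from h import *
c=cam('side');p,d=imaging.grab_frame('side')
for uv in [(200,100),(250,25),(320,60),(335,100),(200,170),(300,170),(258,110),(195,60),(190,10),(221,180),(105,50),(120,70),(150,60),(85,10)]:
    print('side',uv,np.round(unproj(c,uv,d[uv[1],uv[0]])))
c=cam('scene');p,d=imaging.grab_frame('scene')
for uv in [(50,200),(130,60),(130,120),(150,200),(200,330),(220,370),(120,385),(20,250),(20,380),(20,60),(60,30),(120,10),(250,300)]:
    print('scene',uv,np.round(unproj(c,uv,d[uv[1],uv[0]])))
print(np.round(onplane(c,(391,228),10)), np.round(onplane(c,(392,212),46)))
# knob tops and unit top plane fits
def cloud(c,d,s=1):
    v,u=np.mgrid[0:400:s,0:640:s]; z=d[::s,::s]; f,cx,cy,R,t,_=c
    P=np.stack([(u-cx)/f*z,(v-cy)/f*z,z],-1); return ((P-t)@R)[z>0]
for n in ['scene','side']:
    c=cam(n); d=imaging.grab_frame(n)[1]; P=cloud(c,d)
    for nm,x,y in [('L',640,128),('R',636,-131)]:
        m=(abs(P[:,2]-95)<5)&(np.hypot(P[:,0]-x,P[:,1]-y)<75); Q=P[m]
        if len(Q)>30: r=cv2.minAreaRect(Q[:,:2].astype(np.float32)); print(n,nm,'top',len(Q),np.round(Q.mean(0)),np.round(r[0]),np.round(r[1]),round(r[2],1))
    for nm,x,y in [('L',544,157),('R',538,-158)]:
        m=(P[:,2]>45)&(P[:,2]<82)&(np.hypot(P[:,0]-x,P[:,1]-y)<28); Q=P[m]
        print(n,nm,'knob',len(Q),np.round(Q.mean(0)),np.round(Q.min(0)),np.round(Q.max(0)))
E
```

```text
side (200, 100) [369. 342. 217.]
side (250, 25) [502. 444. 364.]
side (320, 60) [669. 432. 281.]
side (335, 100) [682. 342. 200.]
side (200, 170) [352. 346.  51.]
side (300, 170) [601. 369.  18.]
side (258, 110) [507. 419. 168.]
side (195, 60) [367. 344. 303.]
side (190, 10) [367. 344. 403.]
side (221, 180) [394. 241.  63.]
side (105, 50) [161. 544. 306.]
side (120, 70) [170. 673. 238.]
side (150, 60) [245. 772. 248.]
side (85, 10) [123. 602. 394.]
scene (50, 200) [353. 442. 412.]
scene (130, 60) [352. 348. 510.]
scene (130, 120) [353. 362. 461.]
scene (150, 200) [353. 367. 374.]
scene (200, 330) [353. 361. 147.]
scene (220, 370) [352. 352.  37.]
scene (120, 385) [-15. 414. 673.]
scene (20, 250) [354. 481. 374.]
scene (20, 380) [354. 544. 215.]
scene (20, 60) [ 84. 415. 635.]
scene (60, 30) [ 81. 407. 639.]
scene (120, 10) [ 86. 395. 639.]
scene (250, 300) [403. 271.  84.]
[452. -52.  10.] [458. -56.  46.]
scene L top 1132 [637. 136.  94.] [639. 135.] [79. 89.] 77.4
scene R top 828 [ 639. -123.   94.] [ 640. -126.] [86. 81.] 10.4
scene L knob 445 [536. 159.  68.] [522. 137.  45.] [572. 175.  80.]
scene R knob 267 [ 534. -143.   68.] [ 522. -168.   45.] [ 560. -130.   80.]
side L top 607 [636. 123.  95.] [636. 129.] [78. 85.] 78.3
side R top 1348 [ 637. -136.   95.] [ 638. -131.] [86. 81.] 10.3
side L knob 310 [540. 142.  66.] [521. 131.  46.] [568. 159.  79.]
side R knob 620 [ 537. -158.   67.] [ 520. -171.   45.] [ 565. -136.   80.]
```

```bash
cat >> h.py <<'E'
import json
def Rz(a): c,s=np.cos(a),np.sin(a); return np.array([[c,-s,0],[s,c,0],[0,0,1]])
def plan(target, ydeg, n, start=None, y0=None, nd=2):
    """rows from start to target (world TCP), closing line at ydeg in world, tool down"""
    s=env.observe(); R=s['orientation']; p=np.array(s['position'] if start is None else start,float)
    a=np.degrees(np.arctan2(R[1,1],R[0,1])) if y0 is None else y0
    turn=ydeg-a; st=(np.array(target)-p)/n/10; rows=[]
    for i in range(n):
        th=np.radians(a+turn*i/n); y=np.array([np.cos(th),np.sin(th),0]); x=np.array([np.sin(th),-np.cos(th),0])*-1 if False else np.cross(y,[0,0,-1])
        rows.append({"delta_pos":[round(float(v),nd) for v in (x@st,y@st,-st[2])],"delta_rot":[0,0,round(float(-np.radians(turn/n)),3)],"gripper":0})
    print(json.dumps(rows)); return np.array(target),ydeg
E
python3 - <<'E'
from h import *
s=env.observe(); c=cam('wrist'); print((-c[3].T@c[4]-s['position'])@s['orientation'])
a=plan([110,415,300],120,7)
b=[a[0],120]
def arc(az,r,z=300): t=np.radians(az); return [r*np.cos(t),r*np.sin(t),z]
t=plan(arc(45,415),135,8,a[0],120)
plan(arc(15,430),78,7,t[0],135)
E
```

```text
[ 68.62072322  -0.27178335 -81.27030539]
[{"delta_pos": [-0.14, -3.15, 0.04], "delta_rot": [0, 0, -0.109], "gripper": 0}, {"delta_pos": [0.21, -3.15, 0.04], "delta_rot": [0, 0, -0.109], "gripper": 0}, {"delta_pos": [0.55, -3.11, 0.04], "delta_rot": [0, 0, -0.109], "gripper": 0}, {"delta_pos": [0.88, -3.03, 0.04], "delta_rot": [0, 0, -0.109], "gripper": 0}, {"delta_pos": [1.2, -2.92, 0.04], "delta_rot": [0, 0, -0.109], "gripper": 0}, {"delta_pos": [1.51, -2.77, 0.04], "delta_rot": [0, 0, -0.109], "gripper": 0}, {"delta_pos": [1.8, -2.59, 0.04], "delta_rot": [0, 0, -0.109], "gripper": 0}]
[{"delta_pos": [-1.23, -2.46, -0.0], "delta_rot": [0, 0, -0.033], "gripper": 0}, {"delta_pos": [-1.14, -2.5, -0.0], "delta_rot": [0, 0, -0.033], "gripper": 0}, {"delta_pos": [-1.06, -2.54, -0.0], "delta_rot": [0, 0, -0.033], "gripper": 0}, {"delta_pos": [-0.98, -2.57, -0.0], "delta_rot": [0, 0, -0.033], "gripper": 0}, {"delta_pos": [-0.89, -2.6, -0.0], "delta_rot": [0, 0, -0.033], "gripper": 0}, {"delta_pos": [-0.81, -2.63, -0.0], "delta_rot": [0, 0, -0.033], "gripper": 0}, {"delta_pos": [-0.72, -2.65, -0.0], "delta_rot": [0, 0, -0.033], "gripper": 0}, {"delta_pos": [-0.64, -2.68, -0.0], "delta_rot": [0, 0, -0.033], "gripper": 0}]
[{"delta_pos": [0.61, -3.07, -0.0], "delta_rot": [0, 0, 0.142], "gripper": 0}, {"delta_pos": [0.17, -3.13, -0.0], "delta_rot": [0, 0, 0.142], "gripper": 0}, {"delta_pos": [-0.28, -3.12, -0.0], "delta_rot": [0, 0, 0.142], "gripper": 0}, {"delta_pos": [-0.72, -3.05, -0.0], "delta_rot": [0, 0, 0.142], "gripper": 0}, {"delta_pos": [-1.14, -2.92, -0.0], "delta_rot": [0, 0, 0.142], "gripper": 0}, {"delta_pos": [-1.54, -2.73, -0.0], "delta_rot": [0, 0, 0.142], "gripper": 0}, {"delta_pos": [-1.91, -2.48, -0.0], "delta_rot": [0, 0, 0.142], "gripper": 0}]
```

>>> {"name": "drive_tool", "arguments": {"series": [{"delta_pos": [-0.14,-3.15,0],"delta_rot": [0,0,-0.109],"gripper": 0},{"delta_pos": [0.21,-3.15,0],"delta_rot": [0,0,-0.109],"gripper": 0},{"delta_pos": [0.55,-3.11,0],"delta_rot": [0,0,-0.109],"gripper": 0},{"delta_pos": [0.88,-3.03,0],"delta_rot": [0,0,-0.109],"gripper": 0},{"delta_pos": [1.2,-2.92,0],"delta_rot": [0,0,-0.109],"gripper": 0},{"delta_pos": [1.51,-2.77,0],"delta_rot": [0,0,-0.109],"gripper": 0},{"delta_pos": [1.8,-2.59,0],"delta_rot": [0,0,-0.109],"gripper": 0}]}}

```text
time_s: 1.6
position: [110.1, 413.8, 302.8]
orientation: [[-0.863, -0.506, 0.0], [-0.506, 0.863, 0.0], [-0.0, 0.0, -1.0]]
contact_force: [1.1, 0.0, 0.1]
opening: 91.9
grip_force: 0.0
```

>>> {"name": "drive_tool", "arguments": {"series": [{"delta_pos": [-1.23,-2.46,0],"delta_rot": [0,0,-0.033],"gripper": 0},{"delta_pos": [-1.14,-2.5,0],"delta_rot": [0,0,-0.033],"gripper": 0},{"delta_pos": [-1.06,-2.54,0],"delta_rot": [0,0,-0.033],"gripper": 0},{"delta_pos": [-0.98,-2.57,0],"delta_rot": [0,0,-0.033],"gripper": 0},{"delta_pos": [-0.89,-2.6,0],"delta_rot": [0,0,-0.033],"gripper": 0},{"delta_pos": [-0.81,-2.63,0],"delta_rot": [0,0,-0.033],"gripper": 0},{"delta_pos": [-0.72,-2.65,0],"delta_rot": [0,0,-0.033],"gripper": 0},{"delta_pos": [-0.64,-2.68,0],"delta_rot": [0,0,-0.033],"gripper": 0}]}}

```text
time_s: 2.4
position: [295.1, 293.5, 303.0]
orientation: [[-0.703, -0.711, 0.001], [-0.711, 0.703, 0.001], [-0.001, 0.0, -1.0]]
contact_force: [0.5, 0.3, -0.4]
opening: 92.1
grip_force: 0.0
```

>>> {"name": "drive_tool", "arguments": {"series": [{"delta_pos": [0.61,-3.07,0],"delta_rot": [0,0,0.142],"gripper": 0},{"delta_pos": [0.17,-3.13,0],"delta_rot": [0,0,0.142],"gripper": 0},{"delta_pos": [-0.28,-3.12,0],"delta_rot": [0,0,0.142],"gripper": 0},{"delta_pos": [-0.72,-3.05,0],"delta_rot": [0,0,0.142],"gripper": 0},{"delta_pos": [-1.14,-2.92,0],"delta_rot": [0,0,0.142],"gripper": 0},{"delta_pos": [-1.54,-2.73,0],"delta_rot": [0,0,0.142],"gripper": 0},{"delta_pos": [-1.91,-2.48,0],"delta_rot": [0,0,0.142],"gripper": 0}]}}

```text
time_s: 3.1
position: [417.6, 111.3, 303.0]
orientation: [[-0.978, 0.208, 0.001], [0.208, 0.978, 0.001], [-0.001, 0.001, -1.0]]
contact_force: [-0.3, 1.0, -0.4]
opening: 91.8
grip_force: 0.0
```

>>> {"name": "drive_tool", "arguments": {"series": [{"delta_pos": [-3,1.6,0],"delta_rot": [0,0,0],"gripper": 0},{"delta_pos": [-3,1.6,0],"delta_rot": [0,0,0],"gripper": 0},{"delta_pos": [-3,1.6,0],"delta_rot": [0,0,0],"gripper": 0},{"delta_pos": [-2,1.6,0],"delta_rot": [0,0,0],"gripper": 0},{"delta_pos": [0,0,0],"delta_rot": [0,0,0],"gripper": 0},{"delta_pos": [0,0,0],"delta_rot": [0,0,0],"gripper": 0}]}}

```text
time_s: 3.7
position: [537.4, 152.8, 302.2]
orientation: [[-0.979, 0.202, -0.001], [0.202, 0.979, -0.001], [0.001, -0.001, -1.0]]
contact_force: [-0.5, -0.3, -0.5]
opening: 92.2
grip_force: 0.0
```

```bash
cat >> h.py <<'E'
def look(fn,z=60,qs=('knob_a','bush_face_a')):
    s=env.observe(); c=cam('wrist'); p,d=save('wrist',fn)
    for q in qs:
        for r in models.place_of(q,'wrist')[:3]:
            u,v=int(r['uv'][0]),int(r['uv'][1]); print(q,np.round(r['uv']),round(r['conf'],2),np.round(onplane(c,r['uv'],z),1))
    f,cx,cy,R,t,_=c; v,u=np.mgrid[0:400,0:640]; P=(np.stack([(u-cx)/f*d,(v-cy)/f*d,d],-1)-t)@R
    return s,P[d>0]
E
python3 - <<'E'
from h import *
s,P=look('w1.png'); print(s['position'],np.round(s['orientation'][:,1],3))
m=(abs(P[:,2]-95)<4); Q=P[m]; print(len(Q),cv2.minAreaRect(Q[:,:2].astype(np.float32)) if len(Q)>30 else '')
m=(P[:,2]>72)&(P[:,2]<85); Q=P[m]
if len(Q)>30: print(len(Q),np.round(Q.min(0)),np.round(Q.max(0)),cv2.minAreaRect(Q[:,:2].astype(np.float32)))
E
```

```text
knob_a [318. 188.] 0.6 [535.2 152.4  60. ]
knob_a [ 46. 244.] 0.59 [ 536.2 -143.4   60. ]
bush_face_a [320. 231.] 0.84 [580.7 144.6  60. ]
[537.4495701  152.75080825 302.21741288] [ 0.202  0.979 -0.001]
4606 ((591.9547119140625, 291.86749267578125), (171.64614868164062, 382.2274475097656), 27.931976318359375)
8173 [ 385. -162.   72.] [688. 461.  85.] ((538.6897583007812, 145.9141845703125), (296.43133544921875, 614.6704711914062), 3.2420713901519775)
```

View pics/w1.png

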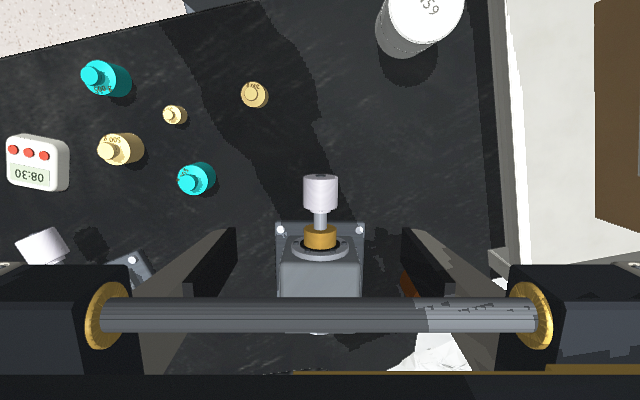

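The wrist view shows the knob at (320,193), shaft vertical in the picture, so the tool is well aligned. The brass weight is at (118,150) and the right knob at (42,243).

```bash
cat >> h.py <<'E'
def knobfit(P,ctr,R,zs=66):
    """edges of knob in tool axes, from wrist depth points"""
    Q=P[(P[:,2]>zs)&(P[:,2]<84)&(np.hypot(P[:,0]-ctr[0],P[:,1]-ctr[1])<30)]
    a=(Q-ctr)@R; a=a[abs(a[:,0])<11]
    print('n',len(a),'x',np.percentile(a[:,0],[1,99]).round(1),'y',np.percentile(a[:,1],[1,50,99]).round(1),'top',np.percentile(Q[:,2],99).round(1))
    for lo in (-11,-4,4):
        b=a[(a[:,0]>=lo)&(a[:,0]<lo+7)]; print(lo,len(b),np.percentile(b[:,1],[2,98]).round(1) if len(b) else '')
E
python3 - <<'E'
from h import *
s=env.observe(); c=cam('wrist'); p,d=imaging.grab_frame('wrist')
f,cx,cy,R,t,_=c; v,u=np.mgrid[0:400,0:640]; P=(np.stack([(u-cx)/f*d,(v-cy)/f*d,d],-1)-t)@R
knobfit(P[d>0],np.array([535,152.4,60]),s['orientation'])
# sides of block top
A=(P[d>0]-s['position'])@s['orientation']; W=P[d>0]
m=(abs(W[:,2]-95)<3)&(abs(A[:,1])<50)&(A[:,0]>-110)
for x in (-62,-66,-70,-74): 
    b=A[m&(abs(A[:,0]-x)<2)]; print(x,len(b),b[:,1].min() if len(b) else '',b[:,1].max() if len(b) else '')
E
```

```text
n 722 x [-10.8  10.8] y [-14.3   1.6  17.8] top 78.1
-11 223 [-14.4  17.7]
-4 224 [-13.3  17.6]
4 240 [-13.3  18.5]
-62 0  
-66 126 -36.90258458401037 38.21521020697563
-70 337 -36.99976468083217 39.25635499961691
-74 288 -37.071819720375146 39.30733442782444
```

>>> {"name": "drive_tool", "arguments": {"series": [{"delta_pos": [0.2,0.1,4],"delta_rot": [0,0,0],"gripper": 0},{"delta_pos": [0,0,4],"delta_rot": [0,0,0],"gripper": 0.2},{"delta_pos": [0,0,4],"delta_rot": [0,0,0],"gripper": 0.3},{"delta_pos": [0,0,3],"delta_rot": [0,0,0],"gripper": 0.3},{"delta_pos": [0,0,2.2],"delta_rot": [0,0,0],"gripper": 0.3},{"delta_pos": [0,0,0],"delta_rot": [0,0,0],"gripper": 0.3},{"delta_pos": [0,0,0],"delta_rot": [0,0,0],"gripper": 0.3}], "newtons": 35}}

```text
time_s: 4.6
position: [536.0, 154.1, 131.3]
orientation: [[-0.979, 0.203, 0.0], [0.203, 0.979, 0.0], [-0.0, 0.0, -1.0]]
contact_force: [-0.7, -1.2, 0.8]
opening: 64.5
grip_force: 0.0
```

>>> {"name": "drive_tool", "arguments": {"series": [{"delta_pos": [0,0,0],"gripper": 1},{"delta_pos": [0,0,0],"gripper": 1},{"delta_pos": [0,0,0],"gripper": 1},{"delta_pos": [0,0,0],"gripper": 1},{"delta_pos": [0,0,0],"gripper": 1}], "newtons": 35}}

```text
invalid input at $.series[0]: expected keys delta_rot, delta_pos, gripper
```

>>> {"name": "drive_tool", "arguments": {"series": [{"delta_pos": [0,0,0],"delta_rot": [0,0,0],"gripper": 1},{"delta_pos": [0,0,0],"delta_rot": [0,0,0],"gripper": 1},{"delta_pos": [0,0,0],"delta_rot": [0,0,0],"gripper": 1},{"delta_pos": [0,0,0],"delta_rot": [0,0,0],"gripper": 1},{"delta_pos": [0,0,0],"delta_rot": [0,0,0],"gripper": 1}], "newtons": 35}}

```text
time_s: 5.1
position: [536.3, 154.5, 131.3]
orientation: [[-0.979, 0.202, 0.001], [0.202, 0.979, 0.001], [-0.001, 0.001, -1.0]]
contact_force: [0.2, 0.2, 2.2]
opening: 35.3
grip_force: 35.0
```

>>> {"name": "drive_tool", "arguments": {"series": [{"delta_pos": [0.1,0,0],"delta_rot": [0,0,0],"gripper": 1},{"delta_pos": [0.1,0,0],"delta_rot": [0,0,0],"gripper": 1},{"delta_pos": [0.1,0,0],"delta_rot": [0,0,0],"gripper": 1},{"delta_pos": [0,0,0],"delta_rot": [0,0,0],"gripper": 1}]}}

```text
time_s: 5.5
position: [533.7, 155.0, 131.1]
orientation: [[-0.979, 0.203, 0.002], [0.203, 0.979, 0.0], [-0.002, 0.001, -1.0]]
contact_force: [3.5, 1.4, 3.0]
opening: 35.3
grip_force: 35.0
```

>>> {"name": "drive_tool", "arguments": {"series": [{"delta_pos": [0.1,0,0],"delta_rot": [0,0,0],"gripper": 1},{"delta_pos": [0.1,0,0],"delta_rot": [0,0,0],"gripper": 1},{"delta_pos": [0.1,0,0],"delta_rot": [0,0,0],"gripper": 1},{"delta_pos": [0,0,0],"delta_rot": [0,0,0],"gripper": 1}]}}

```text
time_s: 5.9
position: [530.3, 155.7, 130.9]
orientation: [[-0.979, 0.202, 0.001], [0.202, 0.979, 0.0], [-0.001, 0.001, -1.0]]
contact_force: [3.4, 0.1, 4.7]
opening: 34.7
grip_force: 35.0
```

>>> {"name": "drive_tool", "arguments": {"series": [{"delta_pos": [0.1,0,-0.03],"delta_rot": [0,0,0],"gripper": 1},{"delta_pos": [0.1,0,0],"delta_rot": [0,0,0],"gripper": 1},{"delta_pos": [0.1,0,0],"delta_rot": [0,0,0],"gripper": 1},{"delta_pos": [0,0,0],"delta_rot": [0,0,0],"gripper": 1}]}}

```text
time_s: 6.3
position: [528.6, 156.0, 131.3]
orientation: [[-0.979, 0.203, 0.004], [0.203, 0.979, 0.0], [-0.004, 0.001, -1.0]]
contact_force: [8.9, 0.1, 1.0]
opening: 35.3
grip_force: 35.0
```

>>> {"name": "drive_tool", "arguments": {"series": [{"delta_pos": [0.1,0,0],"delta_rot": [0,0,0],"gripper": 1},{"delta_pos": [0.1,0,0],"delta_rot": [0,0,0],"gripper": 1},{"delta_pos": [0,0,0],"delta_rot": [0,0,0],"gripper": 1},{"delta_pos": [0,0,0],"delta_rot": [0,0,0],"gripper": 1}]}}

```text
time_s: 6.7
position: [527.7, 156.2, 131.5]
orientation: [[-0.979, 0.203, 0.006], [0.203, 0.979, 0.0], [-0.006, 0.001, -1.0]]
contact_force: [10.7, 0.1, -0.5]
opening: 34.9
grip_force: 35.0
```

>>> {"name": "drive_tool", "arguments": {"series": [{"delta_pos": [0.1,0,0],"delta_rot": [0,0,0],"gripper": 1},{"delta_pos": [0.1,0,0],"delta_rot": [0,0,0],"gripper": 1},{"delta_pos": [0,0,0],"delta_rot": [0,0,0],"gripper": 1},{"delta_pos": [0,0,0],"delta_rot": [0,0,0],"gripper": 1}]}}

```text
time_s: 7.1
position: [526.6, 156.4, 131.7]
orientation: [[-0.979, 0.203, 0.008], [0.203, 0.979, 0.0], [-0.008, 0.002, -1.0]]
contact_force: [12.2, -0.5, -3.0]
opening: 35.2
grip_force: 35.0
```

>>> {"name": "drive_tool", "arguments": {"series": [{"delta_pos": [0.1,0,0.03],"delta_rot": [0,0,0],"gripper": 1},{"delta_pos": [0.05,0,0],"delta_rot": [0,0,0],"gripper": 1},{"delta_pos": [0,0,0],"delta_rot": [0,0,0],"gripper": 1},{"delta_pos": [0,0,0],"delta_rot": [0,0,0],"gripper": 1},{"delta_pos": [0,0,0],"delta_rot": [0,0,0],"gripper": 1},{"delta_pos": [0,0,0],"delta_rot": [0,0,0],"gripper": 1}]}}

```text
time_s: 7.7
position: [526.0, 156.5, 131.6]
orientation: [[-0.979, 0.204, 0.01], [0.204, 0.979, 0.0], [-0.01, 0.002, -1.0]]
contact_force: [14.4, -0.7, -2.9]
opening: 35.1
grip_force: 35.0
```

```bash
cat >> h.py <<'E'
def ax(n=4):
    """axial force/pose averaged; camera calls pass the time"""
    for i in range(n):
        s=env.observe(); x=s['orientation'][:,0]; print(round(s['time_s'],2),'ax',round(float(s['contact_force']@x),1),np.round(s['contact_force'],1),'px',round(float(s['position']@x),2),np.round(s['position'],1)); imaging.grab_frame('side')
E
python3 -c "
from h import *
ax()"
```

```text
7.7 ax -14.2 [14.4 -0.7 -2.9] px -484.37 [526.  156.5 131.6]
7.75 ax -13.4 [13.6 -0.6 -1.9] px -484.37 [526.  156.5 131.6]
7.8 ax -14.6 [14.7 -1.2 -1.7] px -484.35 [526.  156.5 131.6]
7.85 ax -14.5 [14.7 -0.5 -1.9] px -484.35 [526.  156.5 131.6]
```

>>> {"name": "drive_tool", "arguments": {"series": [{"delta_pos": [-0.15,0,0],"delta_rot": [0,0,0],"gripper": 1},{"delta_pos": [-0.15,0,0],"delta_rot": [0,0,0],"gripper": 1},{"delta_pos": [-0.15,0,0],"delta_rot": [0,0,0],"gripper": 1},{"delta_pos": [-0.15,0,0],"delta_rot": [0,0,0],"gripper": 1},{"delta_pos": [-0.15,0,0],"delta_rot": [0,0,0],"gripper": 1},{"delta_pos": [-0.15,0,0],"delta_rot": [0,0,0],"gripper": 1},{"delta_pos": [-0.1,0,0],"delta_rot": [0,0,0],"gripper": 1},{"delta_pos": [0,0,0],"delta_rot": [0,0,0],"gripper": 1}]}}

```text
time_s: 8.7
position: [531.0, 155.5, 130.7]
orientation: [[-0.979, 0.202, -0.001], [0.202, 0.979, 0.0], [0.001, 0.0, -1.0]]
contact_force: [0.6, 0.5, 6.6]
opening: 35.0
grip_force: 35.0
```

>>> {"name": "drive_tool", "arguments": {"series": [{"delta_pos": [-0.1,0,-0.05],"delta_rot": [0,0,0],"gripper": 1},{"delta_pos": [-0.1,0,0],"delta_rot": [0,0,0],"gripper": 1},{"delta_pos": [-0.1,0,0],"delta_rot": [0,0,0],"gripper": 1},{"delta_pos": [-0.1,0,0],"delta_rot": [0,0,0],"gripper": 1},{"delta_pos": [0,0,0],"delta_rot": [0,0,0],"gripper": 1}]}}

```text
time_s: 9.2
position: [533.5, 155.0, 130.7]
orientation: [[-0.979, 0.202, -0.005], [0.202, 0.979, 0.0], [0.005, -0.001, -1.0]]
contact_force: [-2.3, 2.2, 6.7]
opening: 35.2
grip_force: 35.0
```

>>> {"name": "drive_tool", "arguments": {"series": [{"delta_pos": [-0.1,0,-0.03],"delta_rot": [0,0,0],"gripper": 1},{"delta_pos": [-0.1,0,0],"delta_rot": [0,0,0],"gripper": 1},{"delta_pos": [-0.1,0,0],"delta_rot": [0,0,0],"gripper": 1},{"delta_pos": [-0.1,0,0],"delta_rot": [0,0,0],"gripper": 1},{"delta_pos": [0,0,0],"delta_rot": [0,0,0],"gripper": 1}]}}

```text
time_s: 9.7
position: [537.3, 154.2, 130.9]
orientation: [[-0.979, 0.202, -0.005], [0.202, 0.979, 0.0], [0.005, -0.001, -1.0]]
contact_force: [-2.7, 2.6, 4.8]
opening: 35.2
grip_force: 35.0
```

>>> {"name": "drive_tool", "arguments": {"series": [{"delta_pos": [-0.1,0,-0.02],"delta_rot": [0,0,0],"gripper": 1},{"delta_pos": [-0.1,0,0],"delta_rot": [0,0,0],"gripper": 1},{"delta_pos": [-0.1,0,0],"delta_rot": [0,0,0],"gripper": 1},{"delta_pos": [-0.1,0,0],"delta_rot": [0,0,0],"gripper": 1},{"delta_pos": [0,0,0],"delta_rot": [0,0,0],"gripper": 1}]}}

```text
time_s: 10.2
position: [539.9, 153.7, 130.7]
orientation: [[-0.98, 0.201, -0.008], [0.201, 0.98, 0.0], [0.008, -0.001, -1.0]]
contact_force: [-5.2, 3.0, 6.8]
opening: 34.9
grip_force: 35.0
```

>>> {"name": "drive_tool", "arguments": {"series": [{"delta_pos": [-0.1,0,-0.02],"delta_rot": [0,0,0],"gripper": 1},{"delta_pos": [-0.1,0,0],"delta_rot": [0,0,0],"gripper": 1},{"delta_pos": [-0.1,0,0],"delta_rot": [0,0,0],"gripper": 1},{"delta_pos": [0,0,0],"delta_rot": [0,0,0],"gripper": 1},{"delta_pos": [0,0,0],"delta_rot": [0,0,0],"gripper": 1}]}}

```text
time_s: 10.7
position: [541.4, 153.4, 130.6]
orientation: [[-0.98, 0.201, -0.012], [0.201, 0.98, 0.0], [0.011, -0.002, -1.0]]
contact_force: [-8.4, 4.0, 8.9]
opening: 35.0
grip_force: 35.0
```

>>> {"name": "drive_tool", "arguments": {"series": [{"delta_pos": [-0.1,0,-0.05],"delta_rot": [0,0,0],"gripper": 1},{"delta_pos": [-0.1,0,-0.05],"delta_rot": [0,0,0],"gripper": 1},{"delta_pos": [-0.1,0,0],"delta_rot": [0,0,0],"gripper": 1},{"delta_pos": [-0.1,0,0],"delta_rot": [0,0,0],"gripper": 1},{"delta_pos": [0,0,0],"delta_rot": [0,0,0],"gripper": 1},{"delta_pos": [0,0,0],"delta_rot": [0,0,0],"gripper": 1}]}}

```text
time_s: 11.3
position: [543.2, 153.0, 130.8]
orientation: [[-0.98, 0.2, -0.017], [0.2, 0.98, 0.0], [0.016, -0.003, -1.0]]
contact_force: [-12.1, 6.0, 8.9]
opening: 35.2
grip_force: 35.0
```

```bash
python3 -c "
from h import *
ax()"
```

```text
11.3 ax 13.2 [-12.1   6.    8.9] px -499.33 [543.2 153.  130.8]
11.35 ax 14.0 [-13.    5.3   8.7] px -499.35 [543.2 153.  130.8]
11.4 ax 14.3 [-13.5   4.4   7.8] px -499.35 [543.1 153.1 130.8]
11.45 ax 12.8 [-12.    4.6   8.3] px -499.33 [543.2 153.  130.8]
```

>>> {"name": "drive_tool", "arguments": {"series": [{"delta_pos": [-0.1,0,0],"delta_rot": [0,0,0],"gripper": 1},{"delta_pos": [0,0,0],"delta_rot": [0,0,0],"gripper": 1},{"delta_pos": [0,0,0],"delta_rot": [0,0,0],"gripper": 1},{"delta_pos": [0,0,0],"delta_rot": [0,0,0],"gripper": 1},{"delta_pos": [0,0,0],"delta_rot": [0,0,0],"gripper": 1},{"delta_pos": [0,0,0],"delta_rot": [0,0,0],"gripper": 1}]}}

```text
time_s: 12.1
position: [543.7, 152.9, 130.7]
orientation: [[-0.98, 0.2, -0.018], [0.2, 0.98, 0.0], [0.017, -0.003, -1.0]]
contact_force: [-14.3, 4.5, 10.2]
opening: 35.2
grip_force: 35.0
```

```bash
python3 -c "
from h import *
ax(2)"
```

```text
12.1 ax 15.1 [-14.3   4.5  10.2] px -499.75 [543.7 152.9 130.7]
12.15 ax 15.6 [-14.8   4.9   9.3] px -499.71 [543.7 152.9 130.7]
```

>>> {"name": "drive_tool", "arguments": {"series": [{"delta_pos": [0.2,0,0.05],"delta_rot": [0,0,0],"gripper": 1},{"delta_pos": [0.2,0,0.05],"delta_rot": [0,0,0],"gripper": 1},{"delta_pos": [0.2,0,0],"delta_rot": [0,0,0],"gripper": 1},{"delta_pos": [0.1,0,0],"delta_rot": [0,0,0],"gripper": 1},{"delta_pos": [0,0,0],"delta_rot": [0,0,0],"gripper": 0.2},{"delta_pos": [0,0,0],"delta_rot": [0,0,0],"gripper": 0.2},{"delta_pos": [0,0,0],"delta_rot": [0,0,0],"gripper": 0.2}]}}

```text
time_s: 12.9
position: [543.8, 151.8, 131.2]
orientation: [[-0.979, 0.203, -0.002], [0.203, 0.979, -0.001], [0.001, -0.001, -1.0]]
contact_force: [-0.8, -0.2, 0.3]
opening: 56.9
grip_force: 0.0
```

>>> {"name": "drive_tool", "arguments": {"series": [{"delta_pos": [0,0,-3],"delta_rot": [0,0,0],"gripper": 0},{"delta_pos": [0,0,-4],"delta_rot": [0,0,0],"gripper": 0},{"delta_pos": [0,0,-4],"delta_rot": [0,0,0],"gripper": 0},{"delta_pos": [0,0,-4],"delta_rot": [0,0,0],"gripper": 0}]}}

```text
time_s: 13.3
position: [544.0, 151.9, 283.0]
orientation: [[-0.979, 0.203, -0.001], [0.203, 0.979, -0.001], [0.001, -0.001, -1.0]]
contact_force: [-0.3, 0.5, -0.3]
opening: 89.3
grip_force: 0.0
```

```bash
python3 -c "
from h import *
plan([537,-147,300],100,8)"
```

```text
[{"delta_pos": [-0.67, -3.68, -0.21], "delta_rot": [0, 0, -0.047], "gripper": 0}, {"delta_pos": [-0.5, -3.7, -0.21], "delta_rot": [0, 0, -0.047], "gripper": 0}, {"delta_pos": [-0.32, -3.72, -0.21], "delta_rot": [0, 0, -0.047], "gripper": 0}, {"delta_pos": [-0.15, -3.73, -0.21], "delta_rot": [0, 0, -0.047], "gripper": 0}, {"delta_pos": [0.03, -3.74, -0.21], "delta_rot": [0, 0, -0.047], "gripper": 0}, {"delta_pos": [0.21, -3.73, -0.21], "delta_rot": [0, 0, -0.047], "gripper": 0}, {"delta_pos": [0.38, -3.72, -0.21], "delta_rot": [0, 0, -0.047], "gripper": 0}, {"delta_pos": [0.56, -3.69, -0.21], "delta_rot": [0, 0, -0.047], "gripper": 0}]
```

>>> {"name": "drive_tool", "arguments": {"series": [{"delta_pos": [-0.67,-3.68,-0.21],"delta_rot": [0,0,-0.047],"gripper": 0},{"delta_pos": [-0.5,-3.7,-0.21],"delta_rot": [0,0,-0.047],"gripper": 0},{"delta_pos": [-0.32,-3.72,-0.21],"delta_rot": [0,0,-0.047],"gripper": 0},{"delta_pos": [-0.15,-3.73,-0.21],"delta_rot": [0,0,-0.047],"gripper": 0},{"delta_pos": [0.03,-3.74,-0.21],"delta_rot": [0,0,-0.047],"gripper": 0},{"delta_pos": [0.21,-3.73,-0.21],"delta_rot": [0,0,-0.047],"gripper": 0},{"delta_pos": [0.38,-3.72,-0.21],"delta_rot": [0,0,-0.047],"gripper": 0},{"delta_pos": [0.56,-3.69,-0.21],"delta_rot": [0,0,-0.047],"gripper": 0}]}}

```text
time_s: 14.1
position: [536.5, -148.2, 298.5]
orientation: [[-0.985, -0.172, -0.001], [-0.172, 0.985, -0.0], [0.001, 0.0, -1.0]]
contact_force: [1.3, 0.9, 0.6]
opening: 92.1
grip_force: 0.0
```

>>> {"name": "drive_tool", "arguments": {"series": [{"delta_pos": [0,0,0],"delta_rot": [0,0,0],"gripper": 0},{"delta_pos": [0,0,0],"delta_rot": [0,0,0],"gripper": 0}]}}

```text
time_s: 14.3
position: [536.6, -147.3, 298.3]
orientation: [[-0.986, -0.168, -0.001], [-0.168, 0.986, 0.0], [0.001, 0.0, -1.0]]
contact_force: [0.0, 1.2, -0.1]
opening: 92.1
grip_force: 0.0
```

```bash
cat >> h.py <<'E'
def tooly(k,n):
    s,P=look(n); R=s['orientation']; A=(P-s['position'])@R
    print(np.round(s['position'],1),np.round(R[:,1],3))
    print('knob in tool',np.round((np.array(k+[60])-s['position'])@R,1))
    knobfit(P,np.array(k+[60.]),R)
    m=(abs(P[:,2]-95)<3)&(abs(A[:,1])<60)&(A[:,0]>-110)
    for x in (-56,-60,-64,-68,-72,-76):
        b=A[m&(abs(A[:,0]-x)<2)]; print(x,len(b),b[:,1].min().round(1) if len(b) else '',b[:,1].max().round(1) if len(b) else '')
E
python3 -c "
from h import *
tooly([535.,-147.],'w2.png')"
```

```text
knob_a [319. 193.] 0.79 [ 538.7 -146.1   60. ]
knob_a [600. 239.] 0.7 [538.5 152.3  60. ]
bush_face_a [580. 275.] 0.92 [580.7 146.4  60. ]
bush_face_a [319. 230.] 0.88 [ 578.2 -139.2   60. ]
[ 536.6 -147.3  298.3] [-0.168  0.986  0.   ]
knob in tool [  1.3   0.5 238.3]
n 741 x [-10.7  10.7] y [-18.5  -2.6  13.2] top 78.2
-11 232 [-18.5  13.2]
-4 234 [-18.4  13.1]
4 242 [-18.4  13. ]
-56 0  
-60 0  
-64 0  
-68 227 -37.8 37.2
-72 318 -37.9 38.3
-76 300 -38.0 38.4
```

View pics/w2.png

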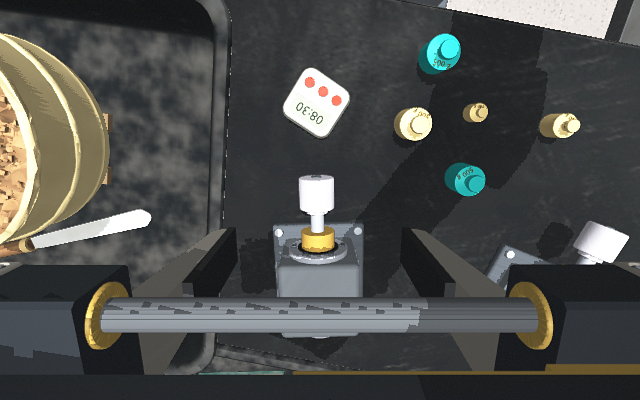

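Wrist view: right knob at (317,195), bush at (318,240), well aligned apart from about 1.5 mm sideways; brass weight at (413,123).

>>> {"name": "drive_tool", "arguments": {"series": [{"delta_pos": [0,-0.15,4],"delta_rot": [0,0,-0.02],"gripper": 0},{"delta_pos": [0,0,4],"delta_rot": [0,0,0],"gripper": 0.2},{"delta_pos": [0,0,4],"delta_rot": [0,0,0],"gripper": 0.3},{"delta_pos": [0,0,3],"delta_rot": [0,0,0],"gripper": 0.3},{"delta_pos": [0,0,1.8],"delta_rot": [0,0,0],"gripper": 0.3},{"delta_pos": [0,0,0],"delta_rot": [0,0,0],"gripper": 0.3},{"delta_pos": [0,0,0],"delta_rot": [0,0,0],"gripper": 0.3}], "newtons": 35}}

```text
time_s: 15.15
position: [537.7, -146.9, 130.9]
orientation: [[-0.981, -0.192, -0.0], [-0.192, 0.981, 0.0], [0.0, 0.0, -1.0]]
contact_force: [-0.2, 0.2, 1.5]
opening: 64.4
grip_force: 0.0
```

>>> {"name": "drive_tool", "arguments": {"series": [{"delta_pos": [0,0,0],"delta_rot": [0,0,0],"gripper": 1},{"delta_pos": [0,0,0],"delta_rot": [0,0,0],"gripper": 1},{"delta_pos": [0,0,0],"delta_rot": [0,0,0],"gripper": 1},{"delta_pos": [0,0,0],"delta_rot": [0,0,0],"gripper": 1},{"delta_pos": [0,0,0],"delta_rot": [0,0,0],"gripper": 1},{"delta_pos": [0,0,0],"delta_rot": [0,0,0],"gripper": 1}], "newtons": 35}}

```text
time_s: 15.75
position: [537.8, -148.6, 131.3]
orientation: [[-0.982, -0.19, 0.002], [-0.19, 0.982, -0.001], [-0.001, -0.001, -1.0]]
contact_force: [1.0, -3.8, 3.2]
opening: 35.2
grip_force: 35.0
```

```bash
python3 -c "
from h import *
ax(2)"
```

```text
15.75 ax -0.3 [ 1.  -3.8  3.2] px -499.88 [ 537.8 -148.6  131.3]
15.8 ax 0.3 [ 0.3 -3.3  2.6] px -499.88 [ 537.8 -148.6  131.2]
```

>>> {"name": "drive_tool", "arguments": {"series": [{"delta_pos": [0,-0.2,-0.03],"delta_rot": [0,0,0],"gripper": 1},{"delta_pos": [0.1,0,0],"delta_rot": [0,0,0],"gripper": 1},{"delta_pos": [0.1,0,0],"delta_rot": [0,0,0],"gripper": 1},{"delta_pos": [0.1,0,0],"delta_rot": [0,0,0],"gripper": 1},{"delta_pos": [0.1,0,0],"delta_rot": [0,0,0],"gripper": 1},{"delta_pos": [0,0,0],"delta_rot": [0,0,0],"gripper": 1}]}}

```text
time_s: 16.45
position: [533.9, -149.9, 131.1]
orientation: [[-0.981, -0.192, 0.0], [-0.192, 0.981, 0.001], [-0.0, 0.001, -1.0]]
contact_force: [1.5, 2.3, 4.4]
opening: 35.5
grip_force: 35.0
```

>>> {"name": "drive_tool", "arguments": {"series": [{"delta_pos": [0.1,0.05,-0.03],"delta_rot": [0,0,0],"gripper": 1},{"delta_pos": [0.1,0,0],"delta_rot": [0,0,0],"gripper": 1},{"delta_pos": [0.1,0,0],"delta_rot": [0,0,0],"gripper": 1},{"delta_pos": [0,0,0],"delta_rot": [0,0,0],"gripper": 1}]}}

```text
time_s: 16.85
position: [530.5, -150.5, 131.2]
orientation: [[-0.982, -0.191, -0.0], [-0.191, 0.982, 0.0], [0.0, 0.0, -1.0]]
contact_force: [3.5, 3.1, 2.1]
opening: 35.3
grip_force: 35.0
```

>>> {"name": "drive_tool", "arguments": {"series": [{"delta_pos": [0.1,0,0],"delta_rot": [0,0,0],"gripper": 1},{"delta_pos": [0.1,0,0],"delta_rot": [0,0,0],"gripper": 1},{"delta_pos": [0.1,0,0],"delta_rot": [0,0,0],"gripper": 1},{"delta_pos": [0,0,0],"delta_rot": [0,0,0],"gripper": 1}]}}

```text
time_s: 17.25
position: [527.6, -151.1, 131.2]
orientation: [[-0.982, -0.191, -0.0], [-0.191, 0.982, 0.0], [0.0, 0.0, -1.0]]
contact_force: [2.0, 1.3, 2.7]
opening: 35.3
grip_force: 35.0
```

>>> {"name": "drive_tool", "arguments": {"series": [{"delta_pos": [0.1,0,0],"delta_rot": [0,0,0],"gripper": 1},{"delta_pos": [0.1,0,0],"delta_rot": [0,0,0],"gripper": 1},{"delta_pos": [0.1,0,0],"delta_rot": [0,0,0],"gripper": 1},{"delta_pos": [0,0,0],"delta_rot": [0,0,0],"gripper": 1}]}}

```text
time_s: 17.65
position: [525.9, -151.4, 131.5]
orientation: [[-0.982, -0.191, 0.003], [-0.191, 0.982, -0.0], [-0.002, -0.001, -1.0]]
contact_force: [6.2, 1.7, -0.6]
opening: 34.7
grip_force: 35.0
```

>>> {"name": "drive_tool", "arguments": {"series": [{"delta_pos": [0.1,0,0.03],"delta_rot": [0,0,0],"gripper": 1},{"delta_pos": [0.1,0,0],"delta_rot": [0,0,0],"gripper": 1},{"delta_pos": [0.1,0,0],"delta_rot": [0,0,0],"gripper": 1},{"delta_pos": [0.1,0,0],"delta_rot": [0,0,0],"gripper": 1},{"delta_pos": [0,0,0],"delta_rot": [0,0,0],"gripper": 1},{"delta_pos": [0,0,0],"delta_rot": [0,0,0],"gripper": 1}]}}

```text
time_s: 18.25
position: [524.0, -151.7, 131.7]
orientation: [[-0.981, -0.192, 0.007], [-0.192, 0.981, -0.001], [-0.006, -0.002, -1.0]]
contact_force: [10.9, 2.9, -2.0]
opening: 34.9
grip_force: 35.0
```

>>> {"name": "drive_tool", "arguments": {"series": [{"delta_pos": [0.1,0,0.03],"delta_rot": [0,0,0],"gripper": 1},{"delta_pos": [0.1,0,0],"delta_rot": [0,0,0],"gripper": 1},{"delta_pos": [0.05,0,0],"delta_rot": [0,0,0],"gripper": 1},{"delta_pos": [0,0,0],"delta_rot": [0,0,0],"gripper": 1},{"delta_pos": [0,0,0],"delta_rot": [0,0,0],"gripper": 1},{"delta_pos": [0,0,0],"delta_rot": [0,0,0],"gripper": 1},{"delta_pos": [0,0,0],"delta_rot": [0,0,0],"gripper": 1}]}}

```text
time_s: 18.95
position: [522.8, -151.9, 131.7]
orientation: [[-0.981, -0.193, 0.009], [-0.193, 0.981, -0.001], [-0.009, -0.003, -1.0]]
contact_force: [12.7, 4.6, -2.5]
opening: 35.1
grip_force: 35.0
```

```bash
python3 -c "
from h import *
ax(4)"
```

```text
18.95 ax -13.3 [12.7  4.6 -2.5] px -484.97 [ 522.8 -151.9  131.7]
19.0 ax -13.7 [13.   4.8 -2.2] px -484.99 [ 522.8 -151.9  131.7]
19.05 ax -13.4 [12.8  4.5 -2.9] px -485.0 [ 522.9 -151.9  131.7]
19.1 ax -13.9 [13.3  4.5 -2.9] px -484.95 [ 522.8 -151.9  131.7]
```

>>> {"name": "drive_tool", "arguments": {"series": [{"delta_pos": [-0.15,0,0],"delta_rot": [0,0,0],"gripper": 1},{"delta_pos": [-0.15,0,0],"delta_rot": [0,0,0],"gripper": 1},{"delta_pos": [-0.15,0,0],"delta_rot": [0,0,0],"gripper": 1},{"delta_pos": [-0.15,0,0],"delta_rot": [0,0,0],"gripper": 1},{"delta_pos": [-0.15,0,0],"delta_rot": [0,0,0],"gripper": 1},{"delta_pos": [-0.15,0,0],"delta_rot": [0,0,0],"gripper": 1},{"delta_pos": [-0.15,0,-0.04],"delta_rot": [0,0,0],"gripper": 1},{"delta_pos": [-0.15,0,-0.04],"delta_rot": [0,0,0],"gripper": 1}]}}

```text
time_s: 19.95
position: [529.0, -150.9, 131.1]
orientation: [[-0.982, -0.191, -0.003], [-0.191, 0.982, 0.0], [0.003, 0.001, -1.0]]
contact_force: [-2.4, 1.0, 3.0]
opening: 35.1
grip_force: 35.0
```

>>> {"name": "drive_tool", "arguments": {"series": [{"delta_pos": [-0.1,0,0],"delta_rot": [0,0,0],"gripper": 1},{"delta_pos": [-0.1,0,0],"delta_rot": [0,0,0],"gripper": 1},{"delta_pos": [-0.1,0,0],"delta_rot": [0,0,0],"gripper": 1},{"delta_pos": [-0.1,0,0],"delta_rot": [0,0,0],"gripper": 1},{"delta_pos": [0,0,0],"delta_rot": [0,0,0],"gripper": 1}]}}

```text
time_s: 20.45
position: [534.0, -149.8, 131.2]
orientation: [[-0.982, -0.191, -0.001], [-0.191, 0.982, 0.0], [0.001, 0.0, -1.0]]
contact_force: [-3.1, 2.0, 2.8]
opening: 35.0
grip_force: 35.0
```

>>> {"name": "drive_tool", "arguments": {"series": [{"delta_pos": [-0.1,0,0],"delta_rot": [0,0,0],"gripper": 1},{"delta_pos": [-0.1,0,0],"delta_rot": [0,0,0],"gripper": 1},{"delta_pos": [-0.1,0,0],"delta_rot": [0,0,0],"gripper": 1},{"delta_pos": [-0.1,0,0],"delta_rot": [0,0,0],"gripper": 1},{"delta_pos": [0,0,0],"delta_rot": [0,0,0],"gripper": 1}]}}

```text
time_s: 20.95
position: [538.2, -149.0, 131.4]
orientation: [[-0.982, -0.191, -0.0], [-0.191, 0.982, 0.0], [0.0, 0.0, -1.0]]
contact_force: [-2.1, 0.7, 1.0]
opening: 34.9
grip_force: 35.0
```

>>> {"name": "drive_tool", "arguments": {"series": [{"delta_pos": [-0.1,0,0],"delta_rot": [0,0,0],"gripper": 1},{"delta_pos": [-0.1,0,0],"delta_rot": [0,0,0],"gripper": 1},{"delta_pos": [-0.1,0,0],"delta_rot": [0,0,0],"gripper": 1},{"delta_pos": [0,0,0],"delta_rot": [0,0,0],"gripper": 1}]}}

```text
time_s: 21.35
position: [541.2, -148.5, 131.4]
orientation: [[-0.982, -0.191, 0.0], [-0.191, 0.982, 0.0], [-0.0, 0.0, -1.0]]
contact_force: [-3.1, 2.3, 2.4]
opening: 34.9
grip_force: 35.0
```

>>> {"name": "drive_tool", "arguments": {"series": [{"delta_pos": [-0.1,0,0],"delta_rot": [0,0,0],"gripper": 1},{"delta_pos": [-0.1,0,0],"delta_rot": [0,0,0],"gripper": 1},{"delta_pos": [-0.1,0,0],"delta_rot": [0,0,0],"gripper": 1},{"delta_pos": [0,0,0],"delta_rot": [0,0,0],"gripper": 1}]}}

```text
time_s: 21.75
position: [543.5, -148.0, 131.3]
orientation: [[-0.982, -0.191, -0.001], [-0.191, 0.982, 0.0], [0.001, 0.001, -1.0]]
contact_force: [-5.2, 2.1, 2.9]
opening: 35.6
grip_force: 35.0
```

>>> {"name": "drive_tool", "arguments": {"series": [{"delta_pos": [-0.1,0,0],"delta_rot": [0,0,0],"gripper": 1},{"delta_pos": [-0.1,0,-0.03],"delta_rot": [0,0,0],"gripper": 1},{"delta_pos": [-0.1,0,-0.03],"delta_rot": [0,0,0],"gripper": 1},{"delta_pos": [-0.1,0,-0.02],"delta_rot": [0,0,0],"gripper": 1},{"delta_pos": [0,0,0],"delta_rot": [0,0,0],"gripper": 1},{"delta_pos": [0,0,0],"delta_rot": [0,0,0],"gripper": 1}]}}

```text
time_s: 22.35
position: [545.3, -147.7, 131.4]
orientation: [[-0.982, -0.19, -0.006], [-0.19, 0.982, 0.001], [0.006, 0.002, -1.0]]
contact_force: [-8.8, 1.1, 2.0]
opening: 35.0
grip_force: 35.0
```

>>> {"name": "drive_tool", "arguments": {"series": [{"delta_pos": [-0.1,0,0],"delta_rot": [0,0,0],"gripper": 1},{"delta_pos": [-0.1,0,-0.03],"delta_rot": [0,0,0],"gripper": 1},{"delta_pos": [-0.1,0,-0.03],"delta_rot": [0,0,0],"gripper": 1},{"delta_pos": [-0.1,0,0],"delta_rot": [0,0,0],"gripper": 1},{"delta_pos": [0,0,0],"delta_rot": [0,0,0],"gripper": 1},{"delta_pos": [0,0,0],"delta_rot": [0,0,0],"gripper": 1}]}}

```text
time_s: 22.95
position: [547.2, -147.4, 131.4]
orientation: [[-0.982, -0.19, -0.011], [-0.19, 0.982, 0.001], [0.01, 0.003, -1.0]]
contact_force: [-13.8, -0.8, 3.3]
opening: 34.7
grip_force: 35.0
```

```bash
python3 -c "
from h import *
ax(3)"
```

```text
22.95 ax 13.7 [-13.8  -0.8   3.3] px -507.99 [ 547.2 -147.4  131.4]
23.0 ax 12.4 [-12.6  -0.2   3. ] px -507.97 [ 547.2 -147.4  131.4]
23.05 ax 13.4 [-13.6   0.    2.9] px -507.97 [ 547.2 -147.4  131.4]
```

>>> {"name": "drive_tool", "arguments": {"series": [{"delta_pos": [-0.1,0,0],"delta_rot": [0,0,0],"gripper": 1},{"delta_pos": [0,0,0],"delta_rot": [0,0,0],"gripper": 1},{"delta_pos": [0,0,0],"delta_rot": [0,0,0],"gripper": 1},{"delta_pos": [0,0,0],"delta_rot": [0,0,0],"gripper": 1},{"delta_pos": [0,0,0],"delta_rot": [0,0,0],"gripper": 1},{"delta_pos": [0,0,0],"delta_rot": [0,0,0],"gripper": 1}]}}

```text
time_s: 23.7
position: [547.7, -147.4, 131.3]
orientation: [[-0.982, -0.189, -0.012], [-0.189, 0.982, 0.001], [0.011, 0.003, -1.0]]
contact_force: [-14.4, -0.3, 4.5]
opening: 35.0
grip_force: 35.0
```

>>> {"name": "drive_tool", "arguments": {"series": [{"delta_pos": [0.2,0,0.05],"delta_rot": [0,0,0],"gripper": 1},{"delta_pos": [0.2,0,0.05],"delta_rot": [0,0,0],"gripper": 1},{"delta_pos": [0.2,0,0],"delta_rot": [0,0,0],"gripper": 1},{"delta_pos": [0.1,0,0],"delta_rot": [0,0,0],"gripper": 1},{"delta_pos": [0,0,0],"delta_rot": [0,0,0],"gripper": 0.2},{"delta_pos": [0,0,0],"delta_rot": [0,0,0],"gripper": 0.2},{"delta_pos": [0,0,0],"delta_rot": [0,0,0],"gripper": 0.2}]}}

```text
time_s: 24.4
position: [547.1, -147.9, 132.3]
orientation: [[-0.982, -0.191, 0.002], [-0.191, 0.982, -0.001], [-0.002, -0.001, -1.0]]
contact_force: [0.6, 0.1, -0.1]
opening: 57.2
grip_force: 0.0
```

>>> {"name": "drive_tool", "arguments": {"series": [{"delta_pos": [0,0,-3],"delta_rot": [0,0,0],"gripper": 0},{"delta_pos": [0,0,-4],"delta_rot": [0,0,0],"gripper": 0},{"delta_pos": [0,0,-4],"delta_rot": [0,0,0],"gripper": 0},{"delta_pos": [0,0,-4],"delta_rot": [0,0,0],"gripper": 0},{"delta_pos": [0,0,0],"delta_rot": [0,0,0],"gripper": 0},{"delta_pos": [0,0,0],"delta_rot": [0,0,0],"gripper": 0}]}}

```text
time_s: 25.0
position: [546.7, -147.6, 282.9]
orientation: [[-0.982, -0.191, 0.003], [-0.191, 0.982, -0.0], [-0.003, -0.001, -1.0]]
contact_force: [0.7, -1.0, -0.8]
opening: 91.7
grip_force: 0.0
```

```bash
python3 - <<'E'
from h import *
s,P=look('w3.png',23,('weight_1_center',)); c=cam('wrist'); print(np.round(s['position'],1),c[1],c[2])
img=cv2.imread('pics/w3.png'); hsv=cv2.cvtColor(img,cv2.COLOR_BGR2HSV)
R=s['orientation']
# brass weight body: points z 33..50 near (455,-58); and others
for nm,xy in [('w1',(455,-58)),('w2',(427,110)),('w3',(443,5)),('tq',(503,20)),('watch',(454,-160))]:
    Q=P[(P[:,2]>8)&(P[:,2]<60)&(np.hypot(P[:,0]-xy[0],P[:,1]-xy[1])<40)]
    if len(Q): print(nm,len(Q),np.round(Q.min(0)),np.round(Q.max(0)),np.round(np.median(Q,0)))
Q=P[(P[:,2]>26)&(P[:,2]<50)&(np.hypot(P[:,0]-455,P[:,1]+58)<30)]
print(cv2.minEnclosingCircle(Q[:,:2].astype(np.float32)))
E
```

```text
weight_1_center [424. 113.] 0.88 [452.6 -56.7  23. ]
weight_1_center [478. 174.] 0.66 [502.6  16.5  23. ]
weight_1_center [454.  38.] 0.6 [380.  -47.3  23. ]
[ 546.7 -147.6  282.9] 318.40755328403316 200.3751703359737
w1 1096 [438. -74.   8.] [472. -40.  47.] [456. -62.  30.]
w2 809 [417.  89.   8.] [443. 114.  37.] [431.  98.  23.]
w3 391 [422.  -0.   8.] [442.  20.  29.] [433.   7.  18.]
tq 1084 [488.  -2.   8.] [521.  31.  47.] [503.   9.  30.]
watch 3259 [ 417. -199.    8.] [ 486. -129.   22.] [ 451. -165.   17.]
((455.2186584472656, -57.2313232421875), 17.167476654052734)
```

View pics/w3.png

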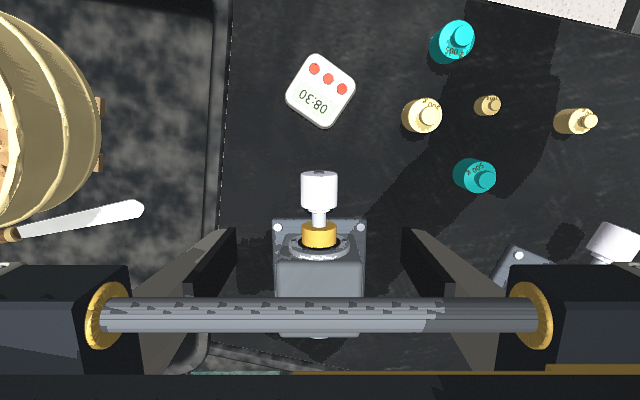

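Wrist view: the brass weight is at (421,116), measured at (455,-57) with a 17 mm radius. Right float is about 16 mm and left about 8 mm, so it goes on the right unit.

>>> {"name": "drive_tool", "arguments": {"series": [{"delta_pos": [2.42,3.55,2],"delta_rot": [0,0,0],"gripper": 0.35},{"delta_pos": [2.42,3.55,2],"delta_rot": [0,0,0],"gripper": 0.35},{"delta_pos": [2.43,3.55,2],"delta_rot": [0,0,0],"gripper": 0.35},{"delta_pos": [0,0,3],"delta_rot": [0,0,0],"gripper": 0.35},{"delta_pos": [0,0,0],"delta_rot": [0,0,0],"gripper": 0.35},{"delta_pos": [0,0,0],"delta_rot": [0,0,0],"gripper": 0.35}]}}

```text
time_s: 25.7
position: [454.3, -57.4, 191.4]
orientation: [[-0.982, -0.19, -0.002], [-0.19, 0.982, -0.001], [0.002, -0.0, -1.0]]
contact_force: [0.2, -0.5, 0.6]
opening: 59.7
grip_force: 0.0
```

```bash
python3 - <<'E'
from h import *
s=env.observe(); print(np.round(s['position'],1),s['opening'])
c=cam('wrist'); p,d=imaging.grab_frame('wrist'); f,cx,cy,R,t,_=c; v,u=np.mgrid[0:400,0:640]; P=((np.stack([(u-cx)/f*d,(v-cy)/f*d,d],-1)-t)@R)[d>0]
Q=P[(P[:,2]>15)&(P[:,2]<50)&(np.hypot(P[:,0]-455,P[:,1]+57)<24)]
if len(Q): k=cv2.minEnclosingCircle(Q[:,:2].astype(np.float32)); print(len(Q),k,'tool',np.round((np.array([*k[0],25])-s['position'])@s['orientation'],1))
E
```

```text
[454.3 -57.4 191.4] 59.71181669982354
1552 ((455.0888366699219, -57.16050720214844), 17.148353576660156) tool [ -1.1   0.2 166.4]
```

Aligned. Descend, grasp and lift.

>>> {"name": "drive_tool", "arguments": {"series": [{"delta_pos": [-0.1,0,4],"delta_rot": [0,0,0],"gripper": 0.35},{"delta_pos": [0,0,3.5],"delta_rot": [0,0,0],"gripper": 0.35},{"delta_pos": [0,0,2.2],"delta_rot": [0,0,0],"gripper": 0.35},{"delta_pos": [0,0,0],"delta_rot": [0,0,0],"gripper": 0.35},{"delta_pos": [0,0,0],"delta_rot": [0,0,0],"gripper": 1},{"delta_pos": [0,0,0],"delta_rot": [0,0,0],"gripper": 1},{"delta_pos": [0,0,0],"delta_rot": [0,0,0],"gripper": 1},{"delta_pos": [0,0,0],"delta_rot": [0,0,0],"gripper": 1}], "newtons": 30}}

```text
time_s: 26.55
position: [456.3, -56.9, 96.2]
orientation: [[-0.982, -0.191, 0.003], [-0.191, 0.982, -0.0], [-0.003, -0.001, -1.0]]
contact_force: [-0.5, -1.2, 6.4]
opening: 32.6
grip_force: 30.0
```

>>> {"name": "drive_tool", "arguments": {"series": [{"delta_pos": [0,0,0],"delta_rot": [0,0,0],"gripper": 1},{"delta_pos": [0,0,-1],"delta_rot": [0,0,0],"gripper": 1},{"delta_pos": [0,0,-3],"delta_rot": [0,0,0],"gripper": 1},{"delta_pos": [0,0,-4],"delta_rot": [0,0,0],"gripper": 1},{"delta_pos": [0,0,-4],"delta_rot": [0,0,0],"gripper": 1},{"delta_pos": [0,0,-3],"delta_rot": [0,0,0],"gripper": 1},{"delta_pos": [0,0,0],"delta_rot": [0,0,0],"gripper": 1}]}}

```text
time_s: 27.25
position: [456.8, -56.8, 248.5]
orientation: [[-0.982, -0.191, 0.008], [-0.191, 0.982, 0.001], [-0.008, -0.0, -1.0]]
contact_force: [1.4, 0.7, -5.1]
opening: 32.8
grip_force: 30.0
```

```bash
python3 -c "
from h import *
plan([638,-131,240],101,7)"
```

```text
[{"delta_pos": [-2.34, -1.54, 0.12], "delta_rot": [0, 0, 0.0], "gripper": 0}, {"delta_pos": [-2.34, -1.54, 0.12], "delta_rot": [0, 0, 0.0], "gripper": 0}, {"delta_pos": [-2.34, -1.54, 0.12], "delta_rot": [0, 0, 0.0], "gripper": 0}, {"delta_pos": [-2.34, -1.54, 0.12], "delta_rot": [0, 0, 0.0], "gripper": 0}, {"delta_pos": [-2.34, -1.53, 0.12], "delta_rot": [0, 0, 0.0], "gripper": 0}, {"delta_pos": [-2.34, -1.53, 0.12], "delta_rot": [0, 0, 0.0], "gripper": 0}, {"delta_pos": [-2.34, -1.53, 0.12], "delta_rot": [0, 0, 0.0], "gripper": 0}]
```

>>> {"name": "drive_tool", "arguments": {"series": [{"delta_pos": [-2.34,-1.54,0],"delta_rot": [0,0,0],"gripper": 1},{"delta_pos": [-2.34,-1.54,0],"delta_rot": [0,0,0],"gripper": 1},{"delta_pos": [-2.34,-1.54,0],"delta_rot": [0,0,0],"gripper": 1},{"delta_pos": [-2.34,-1.54,0],"delta_rot": [0,0,0],"gripper": 1},{"delta_pos": [-2.34,-1.53,0],"delta_rot": [0,0,0],"gripper": 1},{"delta_pos": [-2.34,-1.53,0],"delta_rot": [0,0,0],"gripper": 1},{"delta_pos": [-2.34,-1.53,0.5],"delta_rot": [0,0,0],"gripper": 1},{"delta_pos": [0,0,1],"delta_rot": [0,0,0],"gripper": 1}]}}

```text
time_s: 28.05
position: [638.5, -132.4, 227.6]
orientation: [[-0.982, -0.19, 0.0], [-0.19, 0.982, -0.002], [-0.0, -0.002, -1.0]]
contact_force: [-0.8, 0.2, -6.0]
opening: 33.1
grip_force: 30.0
```

>>> {"name": "drive_tool", "arguments": {"series": [{"delta_pos": [0,0,2],"delta_rot": [0,0,0],"gripper": 1},{"delta_pos": [0,0,1],"delta_rot": [0,0,0],"gripper": 1},{"delta_pos": [0,0,0],"delta_rot": [0,0,0],"gripper": 1},{"delta_pos": [0,0,0],"delta_rot": [0,0,0],"gripper": 1},{"delta_pos": [0,0,0],"delta_rot": [0,0,0],"gripper": 1}]}}

```text
time_s: 28.55
position: [636.9, -131.0, 200.7]
orientation: [[-0.982, -0.191, 0.001], [-0.191, 0.982, -0.0], [-0.001, -0.0, -1.0]]
contact_force: [0.5, -0.2, -5.2]
opening: 32.9
grip_force: 30.0
```

Quick check of the underside height and position before setting it down.

```bash
python3 - <<'E'
from h import *
p,d=imaging.grab_frame('side'); cv2.imwrite('pics/s1.png',cv2.resize(p[180:330,280:480,::-1],None,fx=4,fy=4,interpolation=cv2.INTER_CUBIC)[:600])
E
```

```text
(no output)
```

View pics/s1.png

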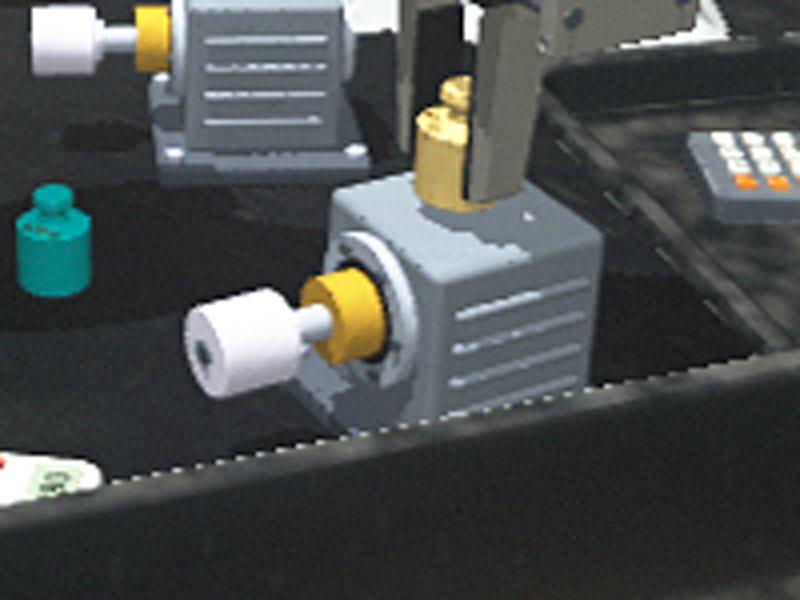

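>>> {"name": "drive_tool", "arguments": {"series": [{"delta_pos": [0,0,0.4],"delta_rot": [0,0,0],"gripper": 1},{"delta_pos": [0,0,0.3],"delta_rot": [0,0,0],"gripper": 1},{"delta_pos": [0,0,0.1],"delta_rot": [0,0,0],"gripper": 1},{"delta_pos": [0,0,0],"delta_rot": [0,0,0],"gripper": 1},{"delta_pos": [0,0,0],"delta_rot": [0,0,0],"gripper": 1}]}}

```text
time_s: 29.1
position: [636.6, -131.0, 191.9]
orientation: [[-0.982, -0.191, 0.0], [-0.191, 0.982, -0.0], [-0.0, -0.0, -1.0]]
contact_force: [0.6, 0.5, -5.1]
opening: 32.9
grip_force: 30.0
```

The crop shows the upright weight (440,150) in the gripper above the middle of the right unit's top. The force still reads its full weight, so I'll go down in small steps.

>>> {"name": "drive_tool", "arguments": {"series": [{"delta_pos": [0,0,0.1],"delta_rot": [0,0,0],"gripper": 1},{"delta_pos": [0,0,0.05],"delta_rot": [0,0,0],"gripper": 1},{"delta_pos": [0,0,0],"delta_rot": [0,0,0],"gripper": 1},{"delta_pos": [0,0,0],"delta_rot": [0,0,0],"gripper": 1}]}}

```text
time_s: 29.5
position: [636.8, -131.1, 191.2]
orientation: [[-0.982, -0.191, 0.001], [-0.191, 0.982, 0.0], [-0.001, 0.0, -1.0]]
contact_force: [-3.0, 1.4, 3.9]
opening: 32.5
grip_force: 30.0
```

Bearing on the top now. Release and lift clear.

>>> {"name": "drive_tool", "arguments": {"series": [{"delta_pos": [0,0,-0.03],"delta_rot": [0,0,0],"gripper": 0.45},{"delta_pos": [0,0,0],"delta_rot": [0,0,0],"gripper": 0.3},{"delta_pos": [0,0,0],"delta_rot": [0,0,0],"gripper": 0.2},{"delta_pos": [0,0,0],"delta_rot": [0,0,0],"gripper": 0.2},{"delta_pos": [0,0,-2],"delta_rot": [0,0,0],"gripper": 0.2},{"delta_pos": [0,0,-4],"delta_rot": [0,0,0],"gripper": 0.2},{"delta_pos": [0,0,-4],"delta_rot": [0,0,0],"gripper": 0.2},{"delta_pos": [0,0,-2],"delta_rot": [0,0,0],"gripper": 0.2}]}}

```text
time_s: 30.3
position: [637.7, -131.5, 314.5]
orientation: [[-0.982, -0.191, 0.005], [-0.191, 0.982, -0.001], [-0.005, -0.002, -1.0]]
contact_force: [0.5, 0.4, 0.3]
opening: 73.2
grip_force: 0.0
```

```bash
python3 - <<'E'
from h import *
print(env.observe()['position'])
p,d=save('side','s2.png')
p,d=save('scene','s3.png')
E
```

```text
[ 637.70703203 -131.52336711  314.4884709 ]
```

View pics/s2.png

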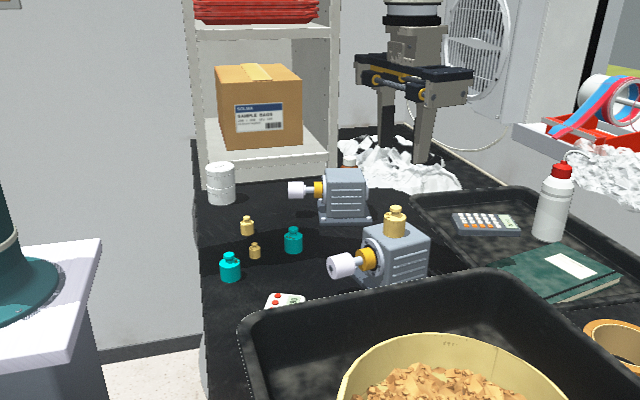

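The weight stands upright on the right unit at (395,222), the gripper is clear above it, and everything else is where it was.

```bash
python3 -c "
from h import *
print(env.hand_in())"
```

```text
the job is handed in; nothing more can be done
None
```

I checked both shafts against both stops, left unit first, at about 11–12 N (wrist force up to about 15.6 N with drag); the right had more end float (about 16 mm against 8 mm), so the largest brass weight stands upright and released on the right unit, and the job is handed in.

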